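# Load the stacked toy containers onto their wagons

## Task

Set up the train display on the shop counter: take the stack of four toy freight containers apart and load each one onto the flat wagon of its own colour, lying flat, lengthways and centred between the end boards. Put each one down rather than dropping it, do not let any container tip over, and leave the little tree and the signal standing where they are.

Things in the scene. Friction and masses are not known exactly. Their poses are not given: they have to be found in the camera images.
- container_red: red toy freight container, a rigid ribbed box 168 mm long (own x) by 46 mm wide (own y) by 44 mm high, 55 to 260 g; flat top and underside, both ends alike. Origin: centre of its underside; z up. At the start it is at the bottom of the stack, on a low concrete-grey slab 8 mm high; the stack is roughly centred, so the ends of each longer container show beneath the shorter one above it
- container_blue: blue toy freight container, a rigid ribbed box 132 mm long (own x) by 46 mm wide (own y) by 44 mm high, 55 to 260 g; flat top and underside, both ends alike. Origin: centre of its underside; z up. At the start it is second from the bottom, resting on the red one; the stack is roughly centred, so the ends of each longer container show beneath the shorter one above it
- container_yellow: yellow toy freight container, a rigid ribbed box 96 mm long (own x) by 46 mm wide (own y) by 44 mm high, 55 to 260 g; flat top and underside, both ends alike. Origin: centre of its underside; z up. At the start it is third from the bottom, resting on the blue one; the stack is roughly centred, so the ends of each longer container show beneath the shorter one above it
- container_green: green toy freight container, a rigid ribbed box 60 mm long (own x) by 46 mm wide (own y) by 44 mm high, 55 to 260 g; flat top and underside, both ends alike. Origin: centre of its underside; z up. At the start it is on top of the stack, resting on the yellow one; the stack is roughly centred, so the ends of each longer container show beneath the shorter one above it
- wagon_red: red flat wagon standing on a piece of toy track, fixed to the counter; its red deck is 204 mm long (own x) by 52 mm wide (own y), deck top 34 mm above the origin. A red end board 6 mm thick rises 12 mm above the deck at each end, leaving 192 mm between them; no side walls. Origin: centre of the track's underside, on the counter, below the middle of the deck; z up
- wagon_blue: blue flat wagon standing on a piece of toy track, fixed to the counter; its blue deck is 168 mm long (own x) by 52 mm wide (own y), deck top 34 mm above the origin. A blue end board 6 mm thick rises 12 mm above the deck at each end, leaving 156 mm between them; no side walls. Origin: centre of the track's underside, on the counter, below the middle of the deck; z up
- wagon_yellow: yellow flat wagon standing on a piece of toy track, fixed to the counter; its yellow deck is 132 mm long (own x) by 52 mm wide (own y), deck top 34 mm above the origin. A yellow end board 6 mm thick rises 12 mm above the deck at each end, leaving 120 mm between them; no side walls. Origin: centre of the track's underside, on the counter, below the middle of the deck; z up
- wagon_green: green flat wagon standing on a piece of toy track, fixed to the counter; its green deck is 96 mm long (own x) by 52 mm wide (own y), deck top 34 mm above the origin. A green end board 6 mm thick rises 12 mm above the deck at each end, leaving 84 mm between them; no side walls. Origin: centre of the track's underside, on the counter, below the middle of the deck; z up
- tree: loose model conifer, dark green, 95 mm tall, 28 mm across; stands on the counter at the far end of a gap between the wagons. Origin: centre of its foot's underside. To be left alone
- signal: loose model railway signal, white 6 mm post with a black two-lamp head, 96 mm tall, black foot 26 mm square; stands on the counter at the far end of a gap between the wagons. Origin: centre of its foot's underside. To be left alone
Not all that is in view belongs to the job. Several things have the shape of the container_red; the one meant has the colours described above.

How it is judged:
By the outcome, as a careful person would: the job done as asked, in the order asked, and still so for the second after the job is handed in, with the robot touching nothing.
It also fails if it takes over 128 s, if anything falls off the work surface, if the arm or the gripper's body presses on something with over 40 N, if the wrist force passes 120 N, or if a joint passes its speed limit or range.

## Robot

A 7-joint arm with a two-finger parallel gripper is mounted at the origin on the work surface. World frame = base frame: x ahead of the robot, y to its left, z up, the work surface at z = 0. Lengths are in m, angles in rad, forces in N, time in s.
With the tool pointing down it reaches from about 0.4 to 0.85 m from the base axis. Payload 4.5 kg.
Tool frame: the origin (TCP) lies on the centre line of the jaws, within the pads' length; the fingertips stand 11 mm ahead of it and the grasp point (between the pads) lies 8 mm behind it; z points along the fingers, y is the line along which they close (so a half turn about z gives the same grasp; the last joint's range is limited). The gripper opens to 88 mm and grips with 3 to 60 N. Pads are 18 mm wide; open, the fingers measure 123 mm over their backs; the gripper's body (75 mm by 187 mm) begins 45 mm behind the grasp point.
Start: joints at [-1.304, 0.689, -0.195, 1.565, 0.157, 0.902, -0.215], TCP at [0.144, 0.608, 0.25] pointing down, gripper open.
Joint ranges: [-3.01, 3.01], [-0.46, 2.08], [-1.47, 1.51], [0.13, 2.56], [-1, 4.14], [0.04, 2.09], [-2.66, 2.66]. Speed limits (rad/s): [2.57, 2.57, 3.14, 3.14, 3.14, 3.14, 3.14].

## Interface

Orientations are given as a unit quaternion [x, y, z, w].
In Python, from plant import * gives the robot as it stands. The module is installed in compiled form; this text tells all that it offers.
- The arm moves only by the tool send_rows, never from a script. Its argument "motion" is a list of rows, each an object of numbers: "x", "y", "z": the shift along the tool's x, y, z in cm; "rx", "ry", "rz": the turn, a rotation vector about the tool's x, y, z in rad; "jaw": the finger opening in cm, from 0 to 8.81. In form: [{"x": .., "y": .., "z": .., "rx": .., "ry": .., "rz": .., "jaw": ..}, ...]. A call has exactly 5 rows; each row shifts and turns the commanded pose from where the row before left it, along the tool's axes as they then stand; what a row does not reach is not made up. A row lasts 1/10 s, in which the tool goes at most 50 mm and 8.59 degrees, less where a joint would pass 70% of its speed; a pose out of reach is approached as far as the arm can. A call is refused whole if a number of a shift passes 5 or a number of a turn 0.15, either way. A call with a gripper value outside its range is refused whole. The fingers move at their own pace and stop on an object; "grip_force" is the grip in N (left out, the last holds). Time passes only in rows, so rows that do not move let the fingers close, or fill a call up. It gives the time, the measured TCP pose, the force, the opening and the grip force at its end, in the units of the state.
- get_state(): the state, without advancing time (a new reading comes with each control period).
- snapshot(name): name is "scene" or "top"; returns a dict with "img" (384x512x3 uint8, red, green, blue), "vertical_fov" (degrees; the focal length in pixels is half the picture's height over the tangent of half this angle, whatever the lens; pixels are square), "cx", "cy" (the principal point, pixels), "extrinsics" (4x4, takes a point from camera to world coordinates). Camera axes: x right, y up, looking along -z (the intrinsics and any distortion apply to the point x, -y, -z); pixel columns grow to the right and rows downward; lengths in m; the calibration is good to about 2 mm. A picture is of the moment at which its call begins. There is no depth.
- finish_job(): hands the job in; it is judged then, once.
The state is a dict: "clock": time; "q": joint angles; "qd": joint speeds; "joint_torque": joint torques, N m; "tool_pos": TCP position; "eef_rot": TCP orientation; "contact_force": force on the tool from outside, world axes, zero at the start; "moment": the same for the moment, N m; "opening": opening from 0.0 (shut) to 1.0 (fully open); "finger_force": force on a finger pad.
Only numpy, scipy, OpenCV 4.12 (cv2) and the standard library are available. Lean on these libraries where they do the work, as an engineer would, in place of code of your own. Each camera call takes 0.05 s, during which the arm holds its last target. There are 200 camera calls.

## Working session

There is one attempt and no reset: what is moved stays moved. The work goes in short steps, Python scripts to look and compute and a tool call to move; the robot and the scene stay as the last step left them, time stands still between calls to the robot, and variables do not carry over. Pictures are saved under pics/ and viewed, at most 14 in all, crops included, and the job is handed in when it is done.

Besides the shell and the picture viewer there is one more tool, called after "Request:" as name(argument=value, ...), one argument or row to a line, values as JSON. send_rows: Moves the arm, as the interface text tells. Its arguments: {"type":"object","properties":{"motion":{"type":"array"},"grip_force":{"type":"number"}},"required":["motion"]}

```bash
mkdir -p pics
python3 - <<'E'
from plant import *
import cv2,numpy as np
for n in("scene","top"):
    s=snapshot(n); cv2.imwrite(f"pics/{n}0.png",s["img"][:,:,::-1]); print(n,s["vertical_fov"],s["cx"],s["cy"],np.round(s["extrinsics"],3).tolist(),[k for k in s])
st=get_state(); print({k:np.round(v,3).tolist() for k,v in st.items()})
E
```

```text
scene 55.783969641522305 249.1512773322899 190.74179034604822 [[0.719, -0.485, 0.498, 0.977], [0.695, 0.5, -0.516, -0.431], [0.001, 0.717, 0.697, 0.806], [0.0, 0.0, 0.0, 1.0]] ['img', 'vertical_fov', 'cx', 'cy', 'extrinsics']
top 53.32973752230481 261.39225432673175 192.3648930199709 [[0.012, 0.99, -0.144, 0.322], [-1.0, 0.007, -0.029, 0.069], [-0.028, 0.144, 0.989, 1.33], [0.0, 0.0, 0.0, 1.0]] ['img', 'vertical_fov', 'cx', 'cy', 'extrinsics']
{'clock': 0.1, 'q': [-1.304, 0.69, -0.195, 1.566, 0.157, 0.903, -0.215], 'qd': [0.001, -0.001, -0.0, -0.003, 0.0, -0.0, 0.001], 'joint_torque': [-0.003, -52.85, -1.271, -15.384, -0.053, 0.002, 0.0], 'tool_pos': [0.144, 0.608, 0.249], 'eef_rot': [0.116, 0.993, -0.001, -0.0], 'contact_force': [-0.237, 0.174, -1.089], 'moment': [-0.008, -0.031, -0.028], 'finger_force': 0.0, 'opening': 0.997}
```

View pics/scene0.png

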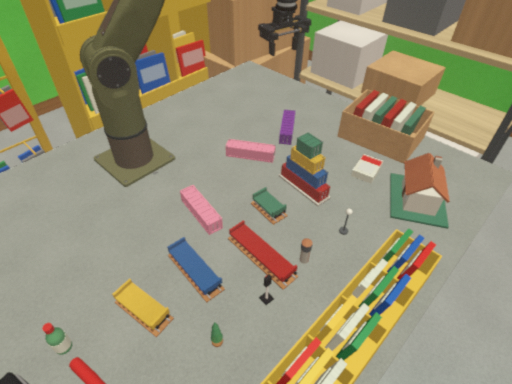

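View pics/top0.png

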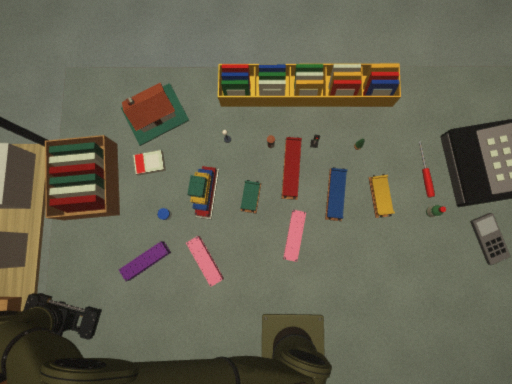

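The scene shows the stack at about (305,170) in scene and (203,192) in top. In top, the wagons are green (250,196), red (292,168), blue (337,194) and yellow (382,195). The tree is at (360,143) and the signal at (315,141); the pink and purple boxes are decoys.

```bash
cat > h.py <<'E'
from plant import *
import cv2,numpy as np
H={"red":((172,8),120),"blue":((100,125),90),"yellow":((15,32),120),"green":((65,90),60)}
def ray(s,uv,z):
    f=s["img"].shape[0]/2/np.tan(np.radians(s["vertical_fov"]/2)); uv=np.atleast_2d(uv).astype(float)
    d=np.c_[(uv[:,0]-s["cx"])/f,-(uv[:,1]-s["cy"])/f,-np.ones(len(uv))]@s["extrinsics"][:3,:3].T
    c=s["extrinsics"][:3,3]; return (c+d*((z-c[2])/d[:,2])[:,None])[:,:2]
def proj(s,p):
    f=s["img"].shape[0]/2/np.tan(np.radians(s["vertical_fov"]/2))
    q=(np.atleast_2d(p)-s["extrinsics"][:3,3])@s["extrinsics"][:3,:3]
    return np.c_[s["cx"]-f*q[:,0]/q[:,2],s["cy"]+f*q[:,1]/q[:,2]]
def mask(s,col,smin=None):
    h=cv2.cvtColor(s["img"],cv2.COLOR_RGB2HSV); (a,b),sm=H[col]; sm=smin or sm
    hh=h[:,:,0]; m=((hh>=a)&(hh<=b)) if a<b else ((hh>=a)|(hh<=b))
    return (m&(h[:,:,1]>sm)&(h[:,:,2]>30)).astype(np.uint8)
def blob(s,col,near,z,rad=45):
    """rect (centre, long, short, yaw) on plane z of the colour blob round pixel near"""
    m=mask(s,col); k=np.zeros_like(m); cv2.circle(k,tuple(int(v) for v in near),rad,1,-1); m=cv2.morphologyEx(m*k,cv2.MORPH_OPEN,np.ones((2,2)))
    n,l,st,c=cv2.connectedComponentsWithStats(m); i=1+np.argmax(st[1:,4])
    big=cv2.resize((l==i).astype(np.uint8)*255,None,fx=4,fy=4,interpolation=cv2.INTER_LINEAR)
    cs=max(cv2.findContours((big>127).astype(np.uint8),0,cv2.CHAIN_APPROX_NONE)[0],key=cv2.contourArea)[:,0]
    P=ray(s,(cs+.5)/4-.5,z)
    (x,y),(w,h),a=cv2.minAreaRect((P*1000).astype(np.float32)); a=np.radians(a)
    if w<h: w,h,a=h,w,a+np.pi/2
    a=(a+np.pi/2)%np.pi-np.pi/2
    return np.array([x,y])/1000,w,h,a
def tool():
    t=get_state(); from scipy.spatial.transform import Rotation as R
    r=R.from_quat(t["eef_rot"]).as_matrix(); return t,np.array(t["tool_pos"]),r
def go(x,y,z,yaw):
    """turn needed (container x along tool x, mod pi) then shift in tool axes after the turn"""
    t,p,r=tool(); ty=np.arctan2(r[1,0],r[0,0]); d=(yaw-ty+np.pi/2)%np.pi-np.pi/2
    c,s_=np.cos(ty+d),np.sin(ty+d); D=np.array([x,y,z])-p
    print("pos",p.round(4),"tilt",r[2].round(3),"rz %.3f"%-d,"shift cm x %.2f y %.2f z %.2f"%tuple(100*np.array([D[0]*c+D[1]*s_,D[0]*s_-D[1]*c,-D[2]])),"op %.3f F"%t["opening"],np.round(t["contact_force"],1),"q7 %.2f"%t["q"][6])
E
python3 - <<'E'
from h import *
s=snapshot("top"); c=snapshot("scene")
for col,t in (("green",(250,196)),("red",(292,168)),("blue",(337,194)),("yellow",(382,195))):
    print(col,blob(s,col,t,.034,36))
for col,t in (("green",(268,205)),("red",(262,252)),("blue",(195,267)),("yellow",(143,304))):
    print("sc",col,blob(c,col,t,.034,48))
print("stack green",blob(s,"green",(199,186),.184,14))
print("stack green sc",blob(c,"green",(310,146),.184,20))
m=sum(mask(s,k)*v for k,v in zip(H,(60,120,180,240))); cv2.imwrite("pics/m.png",cv2.resize(np.hstack([s["img"][120:240,160:410,::-1],cv2.merge([m]*3)[120:240,160:410]])[:],None,fx=1.6,fy=1.6))
E
```

```text
green (array([0.49813766, 0.14414107]), 98.73970794677734, 51.843231201171875, np.float64(-0.14572364747528255))
red (array([0.59901569, 0.00065071]), 211.3124237060547, 55.465904235839844, np.float64(-0.06862806339468808))
blue (array([ 0.50926477, -0.15243407]), 170.17335510253906, 52.886844635009766, np.float64(-0.10150305599700715))
yellow (array([ 0.50186502, -0.30495102]), 139.0881805419922, 59.81242370605469, np.float64(0.1305857571413247))
sc green (array([0.50264383, 0.14633983]), 108.16808319091797, 59.62184143066406, np.float64(-0.137860797514878))
sc red (array([0.60312878, 0.00253564]), 214.73001098632812, 62.621299743652344, np.float64(-0.06696784877113249))
sc blue (array([ 0.51255353, -0.14938528]), 180.5772247314453, 54.6947135925293, np.float64(-0.09172193110341897))
sc yellow (array([ 0.51403967, -0.30446216]), 158.66136169433594, 61.469940185546875, np.float64(0.1347444496310517))
stack green (array([0.50475513, 0.29922864]), 59.018043518066406, 49.382083892822266, np.float64(-0.13652868433762055))
stack green sc (array([0.53217419, 0.28694394]), 103.47439575195312, 58.56792068481445, np.float64(-0.5206558494357072))
```

View pics/m.png

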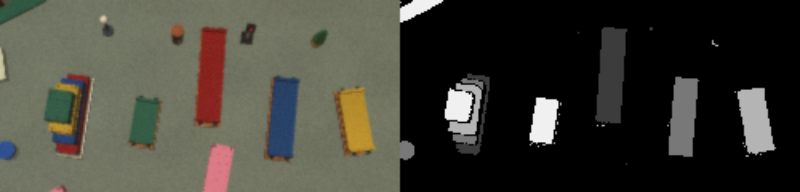

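The mask separates all four wagon decks and the four stacked colours cleanly, with the green container on top at about (199,186). The red and yellow wagon masks pick up some brown sleepers, so I'll tighten those thresholds.

Run:
```python
from h import *
go(.505,.299,.25,-.137)
s=snapshot("top"); h=cv2.cvtColor(s["img"],cv2.COLOR_RGB2HSV)
for col,t,L in (("green",(250,196),96),("red",(292,168),204),("blue",(337,194),168),("yellow",(382,195),132)):
    v=h[t[1]-5:t[1]+6,t[0]-5:t[0]+6].reshape(-1,3); print(col,v.mean(0),v.std(0))
    lo=np.clip(v.mean(0)-[6,45,60],0,255); hi=v.mean(0)+[6,60,80]
    if col=="red": hi[0]=lo[0]=0
    import h as hh
    m=cv2.inRange(h,lo,np.clip(hi,0,255)) if col!="red" else (mask(s,"red",170)*255)
    hh.mask=lambda s_,c_,m=m:(m>0).astype(np.uint8)
    c,w,b,a=blob(s,col,t,.034,36); u=np.array([np.cos(a),np.sin(a)])
    # far end edge is the board top (z .046): its excess on the deck plane
    cam=s["extrinsics"][:3,3]; far=c+u*L/2000; ex=.012*np.dot(far-cam[:2],u)/cam[2]
    print(c.round(4),round(w,1),round(b,1),round(a,3),"corrected",(c-u*ex/2).round(4),"ex %.4f"%ex)
```

```text
pos [0.1441 0.6078 0.2492] tilt [-0.    -0.001 -1.   ] rz -0.096 shift cm x -39.97 y -25.66 z -0.08 op 1.002 F [0.5 0.5 1.1] q7 -0.22
green [ 72.53719008 109.54545455  91.66942149] [1.1211072  4.20153455 1.92155425]
[0.4985 0.1437] 97.9 51.4 -0.146 corrected [0.4976 0.1439] ex 0.0019
red [  1.59504132 199.42975207 135.53719008] [0.61089979 3.96435866 1.99603459]
[0.5992 0.0014] 207.2 53.0 -0.065 corrected [0.5975 0.0015] ex 0.0035
blue [107.92561983 155.10743802 102.80991736] [0.60528375 4.06517492 2.18678998]
[ 0.5091 -0.152 ] 169.8 52.7 -0.095 corrected [ 0.5078 -0.1519] ex 0.0026
yellow [ 21.01652893 192.2231405  184.29752066] [0.12749792 1.92627591 2.24766041]
[ 0.5023 -0.3048] 136.6 59.5 0.126 corrected [ 0.5014 -0.3049] ex 0.0018
```

Request:
send_rows(
  motion=[
    {"rz":-0.096,"z":-2,"jaw":8.81},
    {"x":-4,"y":-2.6},
    {"x":-4,"y":-2.6},
    {"x":-4,"y":-2.6},
    {"x":-4,"y":-2.6},
  ],
  grip_force=25,
)

```text
schema error: expected keys x, y, z, rx, ry, rz, jaw
```

Request:
send_rows(
  motion=[
    {"x":-4,"y":-2.6},
    {"x":-4,"y":-2.6},
    {"x":-4,"y":-2.6},
    {"x":-4,"y":-2.6},
    {"x":-4,"y":-2.3},
  ],
)

```text
schema error: expected keys x, y, z, rx, ry, rz, jaw
```

```bash
python3 -c "
from h import *
go(.505,.299,.162,-.137)"
```

```text
pos [0.1441 0.6079 0.2494] tilt [-0.    -0.001 -1.   ] rz -0.096 shift cm x -39.97 y -25.67 z 8.74 op 0.998 F [ 0.  -0.4  0.2] q7 -0.22
```

All keys are required.

Request:
send_rows(
  motion=[
    {"x":0,"y":0,"z":-2,"rx":0,"ry":0,"rz":-0.096,"jaw":8.8},
    {"x":-4,"y":-2.6,"z":0,"rx":0,"ry":0,"rz":0,"jaw":8.8},
    {"x":-4,"y":-2.6,"z":0,"rx":0,"ry":0,"rz":0,"jaw":8.8},
    {"x":-4,"y":-2.6,"z":0,"rx":0,"ry":0,"rz":0,"jaw":8.8},
    {"x":-4,"y":-2.6,"z":0,"rx":0,"ry":0,"rz":0,"jaw":8.8},
  ],
  grip_force=25,
)

```text
clock: 0.75
tool_pos: [0.2897, 0.4819, 0.2697]
eef_rot: [0.068, 0.998, 0.0, 0.0]
contact_force: [1.4, -0.1, -0.0]
opening: 0.998
finger_force: 0.0
```

Request:
send_rows(
  motion=[
    {"x":-4,"y":-2.6,"z":0,"rx":0,"ry":0,"rz":0,"jaw":8.8},
    {"x":-4,"y":-2.6,"z":0,"rx":0,"ry":0,"rz":0,"jaw":8.8},
    {"x":-4,"y":-2.6,"z":0,"rx":0,"ry":0,"rz":0,"jaw":8.8},
    {"x":-4,"y":-2.6,"z":0,"rx":0,"ry":0,"rz":0,"jaw":8.8},
    {"x":-4,"y":-2.3,"z":0,"rx":0,"ry":0,"rz":0,"jaw":8.8},
  ],
)

```text
clock: 1.25
tool_pos: [0.4706, 0.3283, 0.2698]
eef_rot: [0.069, 0.998, -0.0, 0.0]
contact_force: [0.3, 1.7, -0.9]
opening: 0.998
finger_force: 0.0
```

```bash
python3 -c "
from h import *
go(.505,.299,.162,-.137)"
```

```text
pos [0.4706 0.3283 0.2698] tilt [-0. -0. -1.] rz -0.000 shift cm x -3.81 y -2.44 z 10.78 op 0.998 F [ 0.3  1.7 -0.9] q7 0.55
```

Request:
send_rows(
  motion=[
    {"x":-3.8,"y":-2.44,"z":0,"rx":0,"ry":0,"rz":0,"jaw":8.8},
    {"x":0,"y":0,"z":0,"rx":0,"ry":0,"rz":0,"jaw":8.8},
    {"x":0,"y":0,"z":4,"rx":0,"ry":0,"rz":0,"jaw":8.8},
    {"x":0,"y":0,"z":2,"rx":0,"ry":0,"rz":0,"jaw":8.8},
    {"x":0,"y":0,"z":0,"rx":0,"ry":0,"rz":0,"jaw":8.8},
  ],
)

```text
clock: 1.75
tool_pos: [0.5016, 0.2999, 0.207]
eef_rot: [0.068, 0.998, -0.002, -0.003]
contact_force: [-0.4, -0.1, -0.3]
opening: 0.998
finger_force: 0.0
```

```bash
python3 -c "
from h import *
go(.505,.299,.162,-.137)
s=snapshot('scene'); cv2.imwrite('pics/a.png',cv2.resize(s['img'][60:260,200:460,::-1],None,fx=3,fy=3))"
```

```text
pos [0.5016 0.2999 0.207 ] tilt [ 0.005 -0.004 -1.   ] rz 0.001 shift cm x -0.35 y -0.04 z 4.50 op 0.998 F [-0.4 -0.1 -0.3] q7 0.60
```

View pics/a.png

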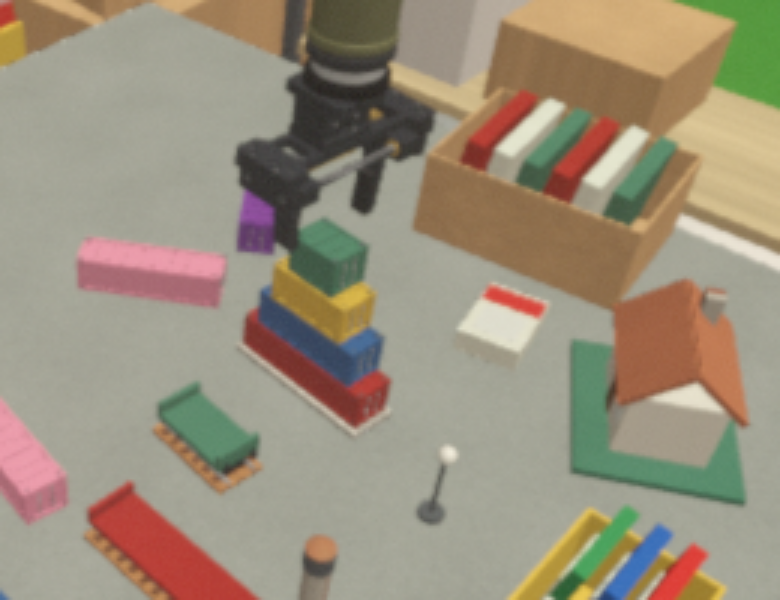

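The scene view shows the fingers straddling the green container, whose top centre is at about (332,243) in the crop. The alignment looks right, so I'll go down and grip.

Request:
send_rows(
  motion=[
    {"x":-0.3,"y":0,"z":2,"rx":0,"ry":0,"rz":0,"jaw":8.8},
    {"x":0,"y":0,"z":2,"rx":0,"ry":0,"rz":0,"jaw":8.8},
    {"x":0,"y":0,"z":0.5,"rx":0,"ry":0,"rz":0,"jaw":8.8},
    {"x":0,"y":0,"z":0,"rx":0,"ry":0,"rz":0,"jaw":7},
    {"x":0,"y":0,"z":0,"rx":0,"ry":0,"rz":0,"jaw":6},
  ],
)

```text
clock: 2.3
tool_pos: [0.5072, 0.3012, 0.1661]
eef_rot: [0.068, 0.998, 0.001, 0.001]
contact_force: [-0.1, -0.1, 0.5]
opening: 0.841
finger_force: 0.0
```

Request:
send_rows(
  motion=[
    {"x":0,"y":0,"z":0,"rx":0,"ry":0,"rz":0,"jaw":5.2},
    {"x":0,"y":0,"z":0,"rx":0,"ry":0,"rz":0,"jaw":4.8},
    {"x":0,"y":0,"z":0,"rx":0,"ry":0,"rz":0,"jaw":4.4},
    {"x":0,"y":0,"z":0,"rx":0,"ry":0,"rz":0,"jaw":3.5},
    {"x":0,"y":0,"z":0,"rx":0,"ry":0,"rz":0,"jaw":3},
  ],
)

```text
clock: 2.8
tool_pos: [0.5069, 0.301, 0.1651]
eef_rot: [0.068, 0.998, 0.001, 0.0]
contact_force: [0.0, 0.7, 2.1]
opening: 0.518
finger_force: 25.0
```

```bash
python3 -c "
from h import *
go(.498,.144,.22,-.146)"
```

```text
pos [0.5069 0.301  0.1651] tilt [-0.001  0.001 -1.   ] rz 0.009 shift cm x -1.41 y -15.66 z -5.49 op 0.518 F [0.  0.7 2.1] q7 0.58
```

Request:
send_rows(
  motion=[
    {"x":0,"y":0,"z":-1,"rx":0,"ry":0,"rz":0,"jaw":3},
    {"x":0,"y":0,"z":-2,"rx":0,"ry":0,"rz":0,"jaw":3},
    {"x":0,"y":0,"z":-2,"rx":0,"ry":0,"rz":0.009,"jaw":3},
    {"x":-0.4,"y":-4,"z":0,"rx":0,"ry":0,"rz":0,"jaw":3},
    {"x":-0.4,"y":-4,"z":0,"rx":0,"ry":0,"rz":0,"jaw":3},
  ],
)

```text
clock: 3.3
tool_pos: [0.5029, 0.2204, 0.2158]
eef_rot: [0.071, 0.997, 0.001, 0.001]
contact_force: [0.8, -1.1, -0.7]
opening: 0.519
finger_force: 25.0
```

Request:
send_rows(
  motion=[
    {"x":-0.4,"y":-4,"z":0,"rx":0,"ry":0,"rz":0,"jaw":3},
    {"x":-0.4,"y":-3.6,"z":2,"rx":0,"ry":0,"rz":0,"jaw":3},
    {"x":0,"y":0,"z":4,"rx":0,"ry":0,"rz":0,"jaw":3},
    {"x":0,"y":0,"z":3,"rx":0,"ry":0,"rz":0,"jaw":3},
    {"x":0,"y":0,"z":0,"rx":0,"ry":0,"rz":0,"jaw":3},
  ],
)

```text
clock: 3.8
tool_pos: [0.4975, 0.1425, 0.1222]
eef_rot: [0.073, 0.997, -0.002, -0.003]
contact_force: [-0.1, 0.4, -0.6]
opening: 0.52
finger_force: 25.0
```

```bash
python3 -c "
from h import *
go(.500,.144,.059,-.146)
s=snapshot('top')
print(blob(s,'yellow',(205,190),.140,22))
for n in ('scene','top'):
    s=snapshot(n);cv2.imwrite('pics/b%s.png'%n,cv2.resize(s['img'][100:250,140:340,::-1],None,fx=3,fy=3))"
```

```text
pos [0.4975 0.1425 0.1222] tilt [ 0.006 -0.004 -1.   ] rz -0.000 shift cm x -0.22 y 0.19 z 6.32 op 0.520 F [-0.1  0.4 -0.6] q7 0.73
(array([0.50532446, 0.29387341]), 100.5082778930664, 57.10093307495117, np.float64(-0.1057143126287503))
```

View pics/btop.png

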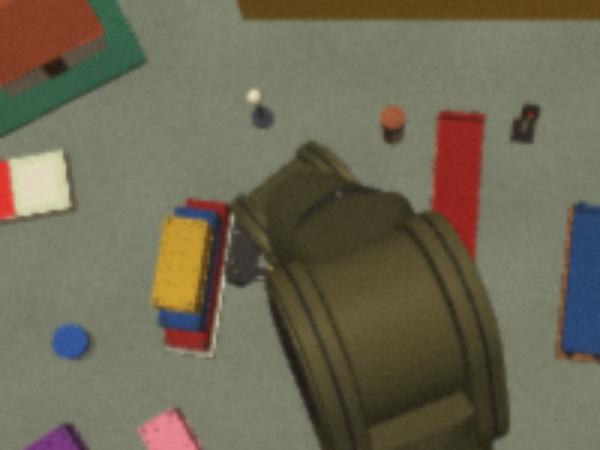

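Top shows the yellow container on the stack at about (180,262) in the crop. Its right side face is partly visible, which widens the blob. The arm is over the green wagon.

Request:
send_rows(
  motion=[
    {"x":0,"y":0,"z":3,"rx":0,"ry":0,"rz":0,"jaw":3},
    {"x":0,"y":0,"z":2,"rx":0,"ry":0,"rz":0,"jaw":3},
    {"x":0,"y":0,"z":0,"rx":0,"ry":0,"rz":0,"jaw":3},
    {"x":0,"y":0,"z":0,"rx":0,"ry":0,"rz":0,"jaw":3},
    {"x":0,"y":0,"z":0,"rx":0,"ry":0,"rz":0,"jaw":3},
  ],
)

```text
clock: 4.45
tool_pos: [0.5009, 0.1443, 0.0764]
eef_rot: [0.073, 0.997, 0.001, 0.001]
contact_force: [-0.2, 0.1, -0.7]
opening: 0.519
finger_force: 25.0
```

```bash
python3 -c "
from h import *
go(.500,.144,.059,-.146)
s=snapshot('top'); h=cv2.cvtColor(s['img'],cv2.COLOR_RGB2HSV)
print(h[186,194:222].tolist())
s=snapshot('scene');cv2.imwrite('pics/b1.png',cv2.resize(s['img'][130:260,200:360,::-1],None,fx=4,fy=4))"
```

```text
pos [0.5009 0.1443 0.0764] tilt [-0.003  0.002 -1.   ] rz 0.000 shift cm x 0.08 y -0.04 z 1.74 op 0.519 F [-0.2  0.1 -0.7] q7 0.71
[[21, 191, 184], [21, 188, 197], [22, 190, 195], [21, 191, 196], [21, 189, 197], [21, 192, 197], [21, 194, 196], [22, 190, 199], [21, 190, 196], [21, 189, 196], [21, 192, 195], [21, 191, 195], [22, 191, 186], [20, 185, 123], [19, 181, 96], [19, 174, 98], [115, 29, 52], [119, 84, 73], [179, 141, 83], [4, 147, 78], [11, 99, 124], [26, 43, 180], [26, 52, 112], [35, 41, 117], [24, 34, 74], [16, 48, 59], [17, 62, 37], [26, 87, 50]]
```

View pics/b1.png

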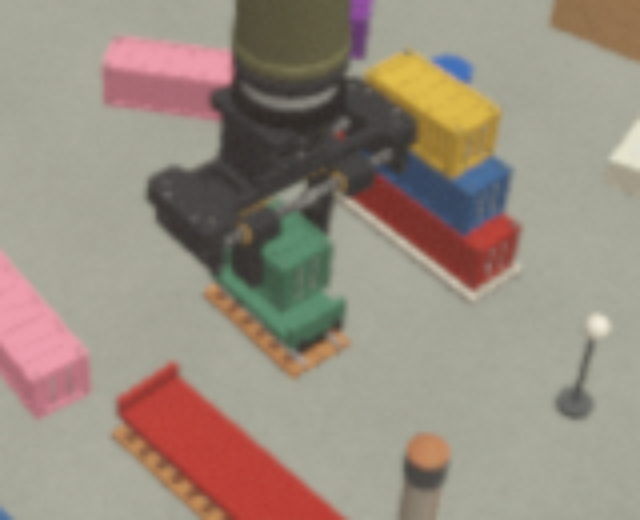

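The picture shows green held over its wagon, aligned with the deck. I'll lower it now.

Request:
send_rows(
  motion=[
    {"x":0.08,"y":0,"z":1,"rx":0,"ry":0,"rz":0,"jaw":3},
    {"x":0,"y":0,"z":0.5,"rx":0,"ry":0,"rz":0,"jaw":3},
    {"x":0,"y":0,"z":0.2,"rx":0,"ry":0,"rz":0,"jaw":3},
    {"x":0,"y":0,"z":0.1,"rx":0,"ry":0,"rz":0,"jaw":3},
    {"x":0,"y":0,"z":0,"rx":0,"ry":0,"rz":0,"jaw":3},
  ],
)

```text
clock: 5.05
tool_pos: [0.4989, 0.1442, 0.0584]
eef_rot: [0.072, 0.997, 0.0, 0.0]
contact_force: [-3.7, -0.5, 23.0]
opening: 0.522
finger_force: 25.0
```

Request:
send_rows(
  motion=[
    {"x":0,"y":0,"z":-0.06,"rx":0,"ry":0,"rz":0,"jaw":3},
    {"x":0,"y":0,"z":0,"rx":0,"ry":0,"rz":0,"jaw":5},
    {"x":0,"y":0,"z":0,"rx":0,"ry":0,"rz":0,"jaw":7},
    {"x":0,"y":0,"z":0,"rx":0,"ry":0,"rz":0,"jaw":8.8},
    {"x":0,"y":0,"z":0,"rx":0,"ry":0,"rz":0,"jaw":8.8},
  ],
)

```text
clock: 5.55
tool_pos: [0.4988, 0.1438, 0.0569]
eef_rot: [0.073, 0.997, -0.0, -0.0]
contact_force: [-0.1, -0.1, -0.8]
opening: 0.82
finger_force: 0.0
```

Request:
send_rows(
  motion=[
    {"x":0,"y":0,"z":-2,"rx":0,"ry":0,"rz":0,"jaw":8.8},
    {"x":0,"y":0,"z":-4,"rx":0,"ry":0,"rz":0,"jaw":8.8},
    {"x":0,"y":0,"z":-5,"rx":0,"ry":0,"rz":0,"jaw":8.8},
    {"x":0,"y":0,"z":-4,"rx":0,"ry":0,"rz":0,"jaw":8.8},
    {"x":0,"y":0,"z":0,"rx":0,"ry":0,"rz":0,"jaw":8.8},
  ],
)

```text
clock: 6.05
tool_pos: [0.5019, 0.1451, 0.212]
eef_rot: [0.073, 0.997, 0.002, 0.004]
contact_force: [0.8, -0.3, 0.7]
opening: 1.004
finger_force: 0.0
```

```bash
cat >> h.py <<'E'
VT={"yellow":150,"blue":78,"red":100,"green":70}
def mask(s,col,smin=None):
    h=cv2.cvtColor(s["img"],cv2.COLOR_RGB2HSV); (a,b),sm=H[col]
    hh=h[:,:,0]; m=((hh>=a)&(hh<=b)) if a<b else ((hh>=a)|(hh<=b))
    return (m&(h[:,:,1]>sm)&(h[:,:,2]>VT[col])).astype(np.uint8)
E
python3 -c "
from h import *
s=snapshot('top'); b=blob(s,'yellow',(205,190),.140,22); print(b)
go(b[0][0],b[0][1],.118,b[3])"
```

```text
(array([0.50739624, 0.29779846]), 97.48190307617188, 48.81845474243164, np.float64(-0.11463057595833526))
pos [0.5005 0.1443 0.2095] tilt [-0.005  0.003 -1.   ] rz -0.032 shift cm x 1.07 y 15.32 z 9.15 op 0.999 F [ 0.4  0.2 -0.5] q7 0.78
```

Request:
send_rows(
  motion=[
    {"x":0,"y":0,"z":0,"rx":0,"ry":0,"rz":-0.032,"jaw":8.8},
    {"x":0.3,"y":4,"z":0,"rx":0,"ry":0,"rz":0,"jaw":8.8},
    {"x":0.3,"y":4,"z":0,"rx":0,"ry":0,"rz":0,"jaw":8.8},
    {"x":0.3,"y":4,"z":0,"rx":0,"ry":0,"rz":0,"jaw":8.8},
    {"x":0.17,"y":3.3,"z":0,"rx":0,"ry":0,"rz":0,"jaw":8.8},
  ],
)

```text
clock: 6.6
tool_pos: [0.5043, 0.2991, 0.205]
eef_rot: [0.055, 0.998, -0.001, -0.002]
contact_force: [0.1, -0.3, 0.1]
opening: 0.998
finger_force: 0.0
```

Request:
send_rows(
  motion=[
    {"x":0,"y":0,"z":4,"rx":0,"ry":0,"rz":0,"jaw":8.8},
    {"x":0,"y":0,"z":2,"rx":0,"ry":0,"rz":0,"jaw":8.8},
    {"x":0,"y":0,"z":0,"rx":0,"ry":0,"rz":0,"jaw":8.8},
    {"x":0,"y":0,"z":0,"rx":0,"ry":0,"rz":0,"jaw":8.8},
    {"x":0,"y":0,"z":0,"rx":0,"ry":0,"rz":0,"jaw":8.8},
  ],
)

```text
clock: 7.1
tool_pos: [0.5061, 0.2972, 0.1478]
eef_rot: [0.057, 0.998, 0.0, 0.0]
contact_force: [0.7, -1.0, 0.4]
opening: 0.997
finger_force: 0.0
```

```bash
python3 -c "
from h import *
go(.5075,.298,.12,-.115)
s=snapshot('top'); h=cv2.cvtColor(s['img'],cv2.COLOR_RGB2HSV); print(h[192,240:262,2].tolist())
print(blob(s,'green',(249,193),.078,30)); cv2.imwrite('pics/c.png',cv2.resize(s['img'][150:240,180:310,::-1],None,fx=5,fy=5))"
```

```text
pos [0.5061 0.2972 0.1478] tilt [-0.001  0.001 -1.   ] rz 0.001 shift cm x -0.13 y 0.09 z 2.78 op 0.997 F [ 0.7 -1.   0.4] q7 0.58
[131, 127, 121, 106, 102, 96, 100, 101, 100, 102, 101, 99, 99, 97, 99, 99, 96, 82, 85, 134, 126, 129]
(array([0.49233664, 0.14225575]), 95.01054382324219, 49.799476623535156, np.float64(-0.12797727407737636))
```

View pics/c.png

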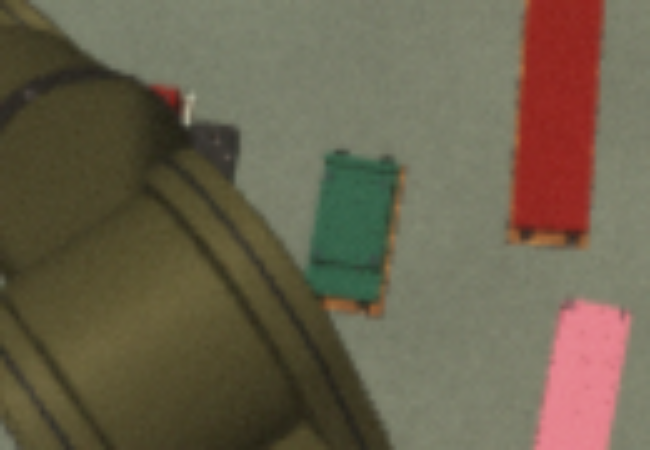

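The crop shows green lying lengthways on its wagon. The near edge of its top is at crop row 262 and the far edge at about 170.

```bash
python3 -c "
from h import *
s=snapshot('top')
print(s['img'][176:210,250,1].tolist())
print(ray(s,[(249.2,202.2),(251.5,184.2)],.078), ray(s,[(250,209)],.034))
print(proj(s,[(.498-.0297,.144+.004,.078),(.498+.0297,.144-.004,.078),(.498+.048,.144-.007,.046),(.498+.042,.144-.006,.034)]))"
```

```text
[126, 125, 127, 125, 119, 107, 96, 79, 101, 101, 96, 102, 102, 96, 100, 99, 99, 99, 102, 100, 97, 100, 97, 97, 98, 98, 91, 76, 92, 99, 99, 99, 96, 86]
[[0.47105426 0.14589216]
 [0.53134422 0.13921021]] [[0.45296906 0.14549131]]
[[248.54885305 203.02358123]
 [251.24584402 185.280399  ]
 [252.71483929 181.51486111]
 [252.57453971 183.83122063]]
```

Request:
send_rows(
  motion=[
    {"x":-0.1,"y":0.1,"z":1.4,"rx":0,"ry":0,"rz":0,"jaw":8.8},
    {"x":0,"y":0,"z":1.4,"rx":0,"ry":0,"rz":0,"jaw":8.8},
    {"x":0,"y":0,"z":0,"rx":0,"ry":0,"rz":0,"jaw":8.8},
    {"x":0,"y":0,"z":0,"rx":0,"ry":0,"rz":0,"jaw":7},
    {"x":0,"y":0,"z":0,"rx":0,"ry":0,"rz":0,"jaw":6},
  ],
)

```text
clock: 7.7
tool_pos: [0.5069, 0.2981, 0.1194]
eef_rot: [0.057, 0.998, 0.0, 0.0]
contact_force: [0.3, 0.2, -0.1]
opening: 0.841
finger_force: 0.0
```

Request:
send_rows(
  motion=[
    {"x":0,"y":0,"z":0,"rx":0,"ry":0,"rz":0,"jaw":5.2},
    {"x":0,"y":0,"z":0,"rx":0,"ry":0,"rz":0,"jaw":4.8},
    {"x":0,"y":0,"z":0,"rx":0,"ry":0,"rz":0,"jaw":4.4},
    {"x":0,"y":0,"z":0,"rx":0,"ry":0,"rz":0,"jaw":3.5},
    {"x":0,"y":0,"z":0,"rx":0,"ry":0,"rz":0,"jaw":3},
  ],
)

```text
clock: 8.2
tool_pos: [0.507, 0.2984, 0.1196]
eef_rot: [0.057, 0.998, 0.0, 0.0]
contact_force: [0.3, -0.2, 1.5]
opening: 0.517
finger_force: 24.9
```

```bash
python3 -c "
from h import *
go(.5015,-.305,.22,.127)"
```

```text
pos [0.507  0.2984 0.1196] tilt [-0.     0.001 -1.   ] rz -0.241 shift cm x 8.19 y -59.78 z -10.04 op 0.517 F [ 0.3 -0.2  1.5] q7 0.57
```

Request:
send_rows(
  motion=[
    {"x":0,"y":0,"z":-2,"rx":0,"ry":0,"rz":0,"jaw":3},
    {"x":0,"y":0,"z":-4,"rx":0,"ry":0,"rz":-0.12,"jaw":3},
    {"x":0,"y":0,"z":-4,"rx":0,"ry":0,"rz":-0.12,"jaw":3},
    {"x":0.5,"y":-4,"z":0,"rx":0,"ry":0,"rz":0,"jaw":3},
    {"x":0.6,"y":-4.8,"z":0,"rx":0,"ry":0,"rz":0,"jaw":3},
  ],
)

```text
clock: 8.7
tool_pos: [0.5072, 0.2109, 0.2206]
eef_rot: [-0.065, 0.998, 0.001, 0.002]
contact_force: [0.3, -1.7, -2.3]
opening: 0.515
finger_force: 24.9
```

Request:
send_rows(
  motion=[
    {"x":0.6,"y":-4.8,"z":0,"rx":0,"ry":0,"rz":0,"jaw":3},
    {"x":0.7,"y":-4.8,"z":0,"rx":0,"ry":0,"rz":0,"jaw":3},
    {"x":0.7,"y":-4.8,"z":0,"rx":0,"ry":0,"rz":0,"jaw":3},
    {"x":0.7,"y":-4.8,"z":0,"rx":0,"ry":0,"rz":0,"jaw":3},
    {"x":0.7,"y":-4.8,"z":0,"rx":0,"ry":0,"rz":0,"jaw":3},
  ],
)

```text
clock: 9.2
tool_pos: [0.5028, -0.0352, 0.2192]
eef_rot: [-0.063, 0.998, -0.0, -0.0]
contact_force: [-0.2, -0.1, -1.3]
opening: 0.518
finger_force: 24.9
```

Request:
send_rows(
  motion=[
    {"x":0.7,"y":-4.8,"z":0,"rx":0,"ry":0,"rz":0,"jaw":3},
    {"x":0.7,"y":-4.8,"z":0,"rx":0,"ry":0,"rz":0,"jaw":3},
    {"x":0.7,"y":-4.8,"z":0,"rx":0,"ry":0,"rz":0,"jaw":3},
    {"x":0.7,"y":-4.8,"z":0,"rx":0,"ry":0,"rz":0,"jaw":3},
    {"x":0.5,"y":-3,"z":0,"rx":0,"ry":0,"rz":0,"jaw":3},
  ],
)

```text
clock: 9.7
tool_pos: [0.497, -0.2624, 0.2188]
eef_rot: [-0.06, 0.998, -0.001, -0.001]
contact_force: [-0.6, -0.1, -1.5]
opening: 0.517
finger_force: 24.9
```

```bash
python3 -c "
from h import *
go(.5015,-.305,.0576,.127)
s=snapshot('top'); h=cv2.cvtColor(s['img'],cv2.COLOR_RGB2HSV); print(h[192,196:222,2].tolist())
b=blob(s,'blue',(205,193),.096,28); print(b)
go(.5015,-.305,.0576,.127)"
```

```text
pos [ 0.497  -0.2624  0.2188] tilt [ 0.002 -0.002 -1.   ] rz -0.006 shift cm x 0.09 y -4.28 z 16.12 op 0.517 F [-0.6 -0.1 -1.5] q7 1.72
[109, 117, 119, 115, 113, 118, 119, 119, 118, 121, 119, 115, 106, 56, 63, 71, 72, 116, 183, 114, 121, 126, 125, 121, 125, 125]
(array([0.5087327 , 0.29748138]), 134.16470336914062, 48.12862014770508, np.float64(-0.12182443985291158))
pos [ 0.4961 -0.2679  0.2185] tilt [ 0.003 -0.006 -1.   ] rz -0.012 shift cm x -0.07 y -3.75 z 16.09 op 0.520 F [ 0.2 -4.6 -1.8] q7 1.72
```

Request:
send_rows(
  motion=[
    {"x":0,"y":-3.7,"z":0,"rx":0,"ry":0,"rz":-0.01,"jaw":3},
    {"x":0,"y":0,"z":4,"rx":0,"ry":0,"rz":0,"jaw":3},
    {"x":0,"y":0,"z":4,"rx":0,"ry":0,"rz":0,"jaw":3},
    {"x":0,"y":0,"z":4,"rx":0,"ry":0,"rz":0,"jaw":3},
    {"x":0,"y":0,"z":2,"rx":0,"ry":0,"rz":0,"jaw":3},
  ],
)

```text
clock: 10.25
tool_pos: [0.501, -0.2932, 0.0759]
eef_rot: [-0.068, 0.998, 0.001, -0.003]
contact_force: [-0.7, 0.1, -0.5]
opening: 0.521
finger_force: 24.9
```

Request:
send_rows(
  motion=[
    {"x":0,"y":0,"z":0,"rx":0,"ry":0,"rz":0,"jaw":3},
    {"x":0,"y":0,"z":0,"rx":0,"ry":0,"rz":0,"jaw":3},
    {"x":0,"y":0,"z":0,"rx":0,"ry":0,"rz":0,"jaw":3},
    {"x":0,"y":0,"z":0,"rx":0,"ry":0,"rz":0,"jaw":3},
    {"x":0,"y":0,"z":0,"rx":0,"ry":0,"rz":0,"jaw":3},
  ],
)

```text
clock: 10.75
tool_pos: [0.5039, -0.2945, 0.0804]
eef_rot: [-0.068, 0.998, -0.0, 0.001]
contact_force: [-0.1, -0.4, -1.0]
opening: 0.517
finger_force: 24.9
```

```bash
python3 -c "
from h import *
go(.5015,-.305,.0576,.127)
s=snapshot('top');t=snapshot('scene')
cv2.imwrite('pics/d.png',np.hstack([cv2.resize(s['img'][140:240,330:430,::-1],(400,400),interpolation=2),cv2.resize(t['img'][240:360,80:200,::-1],(400,400),interpolation=2)]))"
```

```text
pos [ 0.5039 -0.2945  0.0804] tilt [-0.002 -0.001 -1.   ] rz 0.009 shift cm x 0.37 y -1.01 z 2.28 op 0.517 F [-0.1 -0.4 -1. ] q7 1.68
```

View pics/d.png

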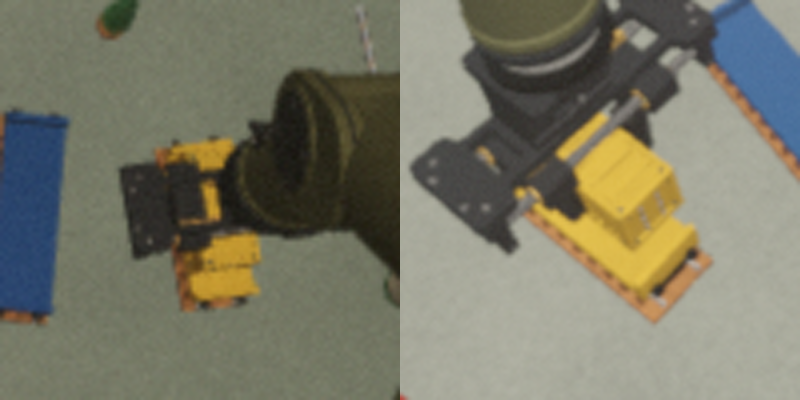

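The picture shows yellow held over its wagon, about 1 cm short in y, which agrees with the state. I'll correct that and lower it.

Request:
send_rows(
  motion=[
    {"x":0.35,"y":-1,"z":0,"rx":0,"ry":0,"rz":0.009,"jaw":3},
    {"x":0,"y":0,"z":1,"rx":0,"ry":0,"rz":0,"jaw":3},
    {"x":0,"y":0,"z":0.5,"rx":0,"ry":0,"rz":0,"jaw":3},
    {"x":0,"y":0,"z":0,"rx":0,"ry":0,"rz":0,"jaw":3},
    {"x":0,"y":0,"z":0,"rx":0,"ry":0,"rz":0,"jaw":3},
  ],
)

```text
clock: 11.35
tool_pos: [0.5011, -0.304, 0.0638]
eef_rot: [-0.064, 0.998, 0.0, -0.0]
contact_force: [-0.3, -0.1, -1.5]
opening: 0.519
finger_force: 24.9
```

```bash
python3 -c "
from h import *
go(.5015,-.305,.0576,.127)"
```

```text
pos [ 0.5011 -0.304   0.0638] tilt [ 0.001  0.001 -1.   ] rz 0.001 shift cm x -0.03 y -0.10 z 0.62 op 0.519 F [-0.3 -0.1 -1.5] q7 1.68
```

Request:
send_rows(
  motion=[
    {"x":0,"y":-0.1,"z":0.3,"rx":0,"ry":0,"rz":0,"jaw":3},
    {"x":0,"y":0,"z":0.25,"rx":0,"ry":0,"rz":0,"jaw":3},
    {"x":0,"y":0,"z":0.05,"rx":0,"ry":0,"rz":0,"jaw":3},
    {"x":0,"y":0,"z":0,"rx":0,"ry":0,"rz":0,"jaw":3},
    {"x":0,"y":0,"z":0,"rx":0,"ry":0,"rz":0,"jaw":3},
  ],
)

```text
clock: 11.85
tool_pos: [0.5014, -0.3054, 0.0583]
eef_rot: [-0.064, 0.998, 0.0, 0.0]
contact_force: [-0.5, -0.2, -0.1]
opening: 0.52
finger_force: 24.9
```

Request:
send_rows(
  motion=[
    {"x":0,"y":0,"z":0.06,"rx":0,"ry":0,"rz":0,"jaw":3},
    {"x":0,"y":0,"z":0.02,"rx":0,"ry":0,"rz":0,"jaw":3},
    {"x":0,"y":0,"z":0,"rx":0,"ry":0,"rz":0,"jaw":3},
    {"x":0,"y":0,"z":0,"rx":0,"ry":0,"rz":0,"jaw":3},
    {"x":0,"y":0,"z":0,"rx":0,"ry":0,"rz":0,"jaw":3},
  ],
)

```text
clock: 12.35
tool_pos: [0.5014, -0.3055, 0.0576]
eef_rot: [-0.064, 0.998, -0.0, 0.0]
contact_force: [0.0, 1.1, 2.5]
opening: 0.521
finger_force: 24.9
```

Yellow is touching the deck, so I'll release, raise and go back towards the stack.

Request:
send_rows(
  motion=[
    {"x":0,"y":0,"z":0,"rx":0,"ry":0,"rz":0,"jaw":5},
    {"x":0,"y":0,"z":0,"rx":0,"ry":0,"rz":0,"jaw":6},
    {"x":0,"y":0,"z":0,"rx":0,"ry":0,"rz":0,"jaw":7.5},
    {"x":0,"y":0,"z":0,"rx":0,"ry":0,"rz":0,"jaw":8.8},
    {"x":0,"y":0,"z":0,"rx":0,"ry":0,"rz":0,"jaw":8.8},
  ],
)

```text
clock: 12.85
tool_pos: [0.5013, -0.3055, 0.0574]
eef_rot: [-0.064, 0.998, 0.0, -0.0]
contact_force: [-0.2, -0.4, 0.2]
opening: 0.909
finger_force: 0.0
```

Request:
send_rows(
  motion=[
    {"x":0,"y":0,"z":-2,"rx":0,"ry":0,"rz":0,"jaw":8.8},
    {"x":0,"y":0,"z":-4,"rx":0,"ry":0,"rz":0,"jaw":8.8},
    {"x":0,"y":0,"z":-4,"rx":0,"ry":0,"rz":0,"jaw":8.8},
    {"x":0,"y":0,"z":-4,"rx":0,"ry":0,"rz":0.12,"jaw":8.8},
    {"x":0,"y":0,"z":0,"rx":0,"ry":0,"rz":0.12,"jaw":8.8},
  ],
)

```text
clock: 13.35
tool_pos: [0.5045, -0.3066, 0.2028]
eef_rot: [0.059, 0.998, -0.002, 0.005]
contact_force: [0.1, -0.2, 1.2]
opening: 0.998
finger_force: 0.0
```

```bash
python3 -c "
from h import *
go(.5087,.2975,.076,-.122)"
```

```text
pos [ 0.5045 -0.3066  0.2028] tilt [-0.01  -0.003 -1.   ] rz 0.004 shift cm x 6.94 y 60.01 z 12.68 op 0.998 F [ 0.1 -0.2  1.2] q7 1.60
```

Request:
send_rows(
  motion=[
    {"x":0.5,"y":4.4,"z":0,"rx":0,"ry":0,"rz":0,"jaw":8.8},
    {"x":0.5,"y":4.4,"z":0,"rx":0,"ry":0,"rz":0,"jaw":8.8},
    {"x":0.5,"y":4.4,"z":0,"rx":0,"ry":0,"rz":0,"jaw":8.8},
    {"x":0.5,"y":4.4,"z":0,"rx":0,"ry":0,"rz":0,"jaw":8.8},
    {"x":0.5,"y":4.4,"z":0,"rx":0,"ry":0,"rz":0,"jaw":8.8},
  ],
)

```text
clock: 13.85
tool_pos: [0.5011, -0.0824, 0.1976]
eef_rot: [0.056, 0.998, 0.0, 0.0]
contact_force: [0.7, 0.5, 0.7]
opening: 1.004
finger_force: 0.0
```

Request:
send_rows(
  motion=[
    {"x":0.5,"y":4.4,"z":0,"rx":0,"ry":0,"rz":0,"jaw":8.8},
    {"x":0.5,"y":4.4,"z":0,"rx":0,"ry":0,"rz":0,"jaw":8.8},
    {"x":0.5,"y":4.4,"z":0,"rx":0,"ry":0,"rz":0,"jaw":8.8},
    {"x":0.5,"y":4.4,"z":0,"rx":0,"ry":0,"rz":0,"jaw":8.8},
    {"x":0.5,"y":4.4,"z":0,"rx":0,"ry":0,"rz":0,"jaw":8.8},
  ],
)

```text
clock: 14.35
tool_pos: [0.5009, 0.1391, 0.1976]
eef_rot: [0.056, 0.998, -0.0, 0.0]
contact_force: [0.9, -0.2, -0.4]
opening: 1.001
finger_force: 0.0
```

Request:
send_rows(
  motion=[
    {"x":0.5,"y":4.4,"z":0,"rx":0,"ry":0,"rz":0,"jaw":8.8},
    {"x":0.5,"y":4.4,"z":0,"rx":0,"ry":0,"rz":0,"jaw":8.8},
    {"x":0.5,"y":4,"z":0,"rx":0,"ry":0,"rz":0,"jaw":8.8},
    {"x":0.4,"y":3,"z":0,"rx":0,"ry":0,"rz":0,"jaw":8.8},
    {"x":0,"y":0,"z":0,"rx":0,"ry":0,"rz":0,"jaw":8.8},
  ],
)

```text
clock: 14.85
tool_pos: [0.4985, 0.3031, 0.1977]
eef_rot: [0.053, 0.999, 0.003, -0.0]
contact_force: [0.2, -0.1, -0.2]
opening: 0.998
finger_force: 0.0
```

```bash
python3 -c "
from h import *
go(.5087,.2975,.076,-.122)
s=snapshot('top'); b=blob(s,'yellow',(382,195),.078,36);print(b)
print(proj(s,[(.5015-.0476,-.305-.006,.078),(.5015+.0476,-.305+.006,.078)]))
cv2.imwrite('pics/e.png',cv2.resize(s['img'][150:240,330:430,::-1],None,fx=6,fy=6))"
```

```text
pos [0.4985 0.3031 0.1977] tilt [ 0.     0.005 -1.   ] rz 0.017 shift cm x -1.08 y -0.43 z 12.17 op 0.998 F [ 0.2 -0.1 -0.2] q7 0.62
(array([ 0.49761459, -0.29991919]), 132.71533203125, 65.70934295654297, np.float64(0.1322710803805327))
[[389.06253124 208.5694663 ]
 [384.33704597 179.78782735]]
```

View pics/e.png

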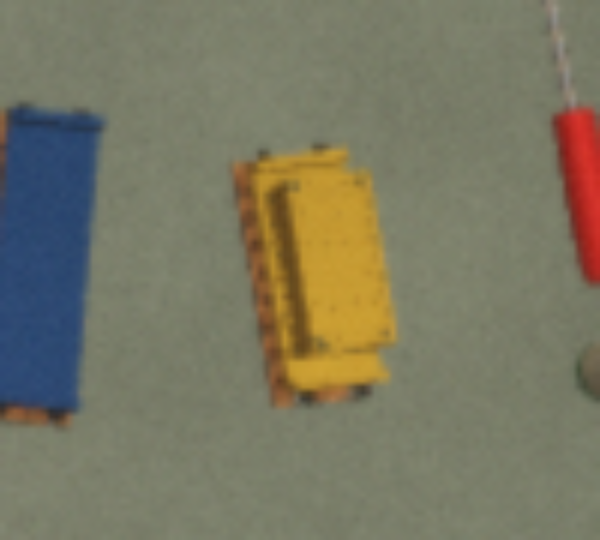

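Yellow lies on its wagon with its top centre at crop (343,262), against a predicted (341,267) for perfect centring. That is within about 3 mm.

```bash
python3 -c "
from h import *
s=snapshot('top')
f=lambda c:[((x+.5)/6-.5+330,(y+.5)/6-.5+150) for x,y in c]
B=ray(s,f([(347,150),(388,381)]),.046); C=ray(s,f([(370,172),(394,343),(293,183),(315,353)]),.078)
u=(B[0]-B[1]);L=np.linalg.norm(u);u/=L;n=np.array([-u[1],u[0]])
print(L,(C-B.mean(0))@u,(C-B.mean(0))@n,np.arctan2(u[1],u[0]),C.mean(0))
go(.5087,.2975,.076,-.122)"
```

```text
0.131815317467701 [ 0.04728215 -0.04748676  0.04667267 -0.04743677] [0.00012235 0.00362722 0.04276485 0.04677935] 0.13667106520507596 [ 0.50415512 -0.3052623 ]
pos [0.4997 0.2966 0.1973] tilt [ 0.    -0.001 -1.   ] rz 0.011 shift cm x -0.88 y 0.20 z 12.13 op 1.000 F [ 0.3 -0.4 -0. ] q7 0.62
```

Request:
send_rows(
  motion=[
    {"x":-1,"y":-0.4,"z":0,"rx":0,"ry":0,"rz":0.01,"jaw":8.8},
    {"x":0,"y":0,"z":4,"rx":0,"ry":0,"rz":0,"jaw":8.8},
    {"x":0,"y":0,"z":3,"rx":0,"ry":0,"rz":0,"jaw":8.8},
    {"x":0,"y":0,"z":0,"rx":0,"ry":0,"rz":0,"jaw":8.8},
    {"x":0,"y":0,"z":0,"rx":0,"ry":0,"rz":0,"jaw":8.8},
  ],
)

```text
clock: 15.45
tool_pos: [0.5105, 0.2897, 0.1278]
eef_rot: [0.063, 0.998, -0.001, -0.0]
contact_force: [0.1, 0.5, 0.4]
opening: 1.0
finger_force: 0.0
```

```bash
python3 -c "
from h import *
go(.5087,.2975,.076,-.122)"
```

```text
pos [0.5105 0.2897 0.1278] tilt [-0.    -0.001 -1.   ] rz -0.003 shift cm x 0.27 y 0.75 z 5.18 op 1.000 F [0.1 0.5 0.4] q7 0.59
```

Request:
send_rows(
  motion=[
    {"x":0.2,"y":0.75,"z":2,"rx":0,"ry":0,"rz":0,"jaw":8.8},
    {"x":0,"y":0,"z":2,"rx":0,"ry":0,"rz":0,"jaw":8.8},
    {"x":0,"y":0,"z":1,"rx":0,"ry":0,"rz":0,"jaw":8.8},
    {"x":0,"y":0,"z":0,"rx":0,"ry":0,"rz":0,"jaw":8.8},
    {"x":0,"y":0,"z":0,"rx":0,"ry":0,"rz":0,"jaw":8.8},
  ],
)

```text
clock: 15.95
tool_pos: [0.5094, 0.299, 0.0787]
eef_rot: [0.062, 0.998, 0.0, 0.001]
contact_force: [-0.2, 0.9, 0.3]
opening: 0.999
finger_force: 0.0
```

```bash
python3 -c "
from h import *
go(.5087,.2975,.076,-.122)"
```

```text
pos [0.5094 0.299  0.0787] tilt [-0.001  0.001 -1.   ] rz -0.002 shift cm x 0.05 y -0.16 z 0.27 op 0.999 F [-0.2  0.9  0.3] q7 0.56
```

Request:
send_rows(
  motion=[
    {"x":0,"y":-0.1,"z":0.2,"rx":0,"ry":0,"rz":0,"jaw":7},
    {"x":0,"y":0,"z":0,"rx":0,"ry":0,"rz":0,"jaw":6},
    {"x":0,"y":0,"z":0,"rx":0,"ry":0,"rz":0,"jaw":5.4},
    {"x":0,"y":0,"z":0,"rx":0,"ry":0,"rz":0,"jaw":5},
    {"x":0,"y":0,"z":0,"rx":0,"ry":0,"rz":0,"jaw":4.7},
  ],
)

```text
clock: 16.45
tool_pos: [0.5085, 0.2983, 0.0757]
eef_rot: [0.061, 0.998, 0.0, 0.0]
contact_force: [0.6, 2.0, 0.3]
opening: 0.568
finger_force: 0.4
```

Request:
send_rows(
  motion=[
    {"x":0,"y":0,"z":0,"rx":0,"ry":0,"rz":0,"jaw":4.4},
    {"x":0,"y":0,"z":0,"rx":0,"ry":0,"rz":0,"jaw":3.5},
    {"x":0,"y":0,"z":0,"rx":0,"ry":0,"rz":0,"jaw":3},
    {"x":0,"y":0,"z":0,"rx":0,"ry":0,"rz":0,"jaw":3},
    {"x":0,"y":0,"z":0,"rx":0,"ry":0,"rz":0,"jaw":3},
  ],
)

```text
clock: 16.95
tool_pos: [0.5086, 0.2987, 0.0757]
eef_rot: [0.061, 0.998, 0.001, 0.0]
contact_force: [0.2, 2.1, 1.8]
opening: 0.514
finger_force: 25.0
```

```bash
python3 -c "
from h import *
go(.508,-.152,.18,-.095)"
```

```text
pos [0.5086 0.2987 0.0757] tilt [-0.     0.001 -1.   ] rz -0.027 shift cm x -4.22 y -44.87 z -10.43 op 0.514 F [0.2 2.1 1.8] q7 0.56
```

Request:
send_rows(
  motion=[
    {"x":0,"y":0,"z":-1.4,"rx":0,"ry":0,"rz":0,"jaw":3},
    {"x":0,"y":0,"z":-4,"rx":0,"ry":0,"rz":0,"jaw":3},
    {"x":0,"y":0,"z":-4,"rx":0,"ry":0,"rz":-0.027,"jaw":3},
    {"x":0,"y":0,"z":-1,"rx":0,"ry":0,"rz":0,"jaw":3},
    {"x":-0.4,"y":-4,"z":0,"rx":0,"ry":0,"rz":0,"jaw":3},
  ],
)

```text
clock: 17.45
tool_pos: [0.5087, 0.2647, 0.1823]
eef_rot: [0.044, 0.999, 0.005, 0.002]
contact_force: [-0.0, -0.0, -1.7]
opening: 0.521
finger_force: 25.0
```

Request:
send_rows(
  motion=[
    {"x":-0.4,"y":-4.5,"z":0,"rx":0,"ry":0,"rz":0,"jaw":3},
    {"x":-0.4,"y":-4.5,"z":0,"rx":0,"ry":0,"rz":0,"jaw":3},
    {"x":-0.4,"y":-4.5,"z":0,"rx":0,"ry":0,"rz":0,"jaw":3},
    {"x":-0.4,"y":-4.5,"z":0,"rx":0,"ry":0,"rz":0,"jaw":3},
    {"x":-0.4,"y":-4.5,"z":0,"rx":0,"ry":0,"rz":0,"jaw":3},
  ],
)

```text
clock: 17.95
tool_pos: [0.5057, 0.0295, 0.1792]
eef_rot: [0.048, 0.999, -0.001, -0.001]
contact_force: [0.9, -0.6, -1.9]
opening: 0.517
finger_force: 25.0
```

Request:
send_rows(
  motion=[
    {"x":-0.4,"y":-4.5,"z":0,"rx":0,"ry":0,"rz":0,"jaw":3},
    {"x":-0.4,"y":-4.5,"z":0,"rx":0,"ry":0,"rz":0,"jaw":3},
    {"x":-0.4,"y":-4.5,"z":0,"rx":0,"ry":0,"rz":0,"jaw":3},
    {"x":-0.4,"y":-4.5,"z":0,"rx":0,"ry":0,"rz":0,"jaw":3},
    {"x":0,"y":0,"z":0,"rx":0,"ry":0,"rz":0,"jaw":3},
  ],
)

```text
clock: 18.45
tool_pos: [0.5029, -0.1582, 0.1786]
eef_rot: [0.055, 0.998, -0.003, -0.002]
contact_force: [-0.3, 0.5, -0.6]
opening: 0.52
finger_force: 25.0
```

```bash
python3 -c "
from h import *
s=snapshot('top'); h=cv2.cvtColor(s['img'],cv2.COLOR_RGB2HSV); print(h[192,196:222].tolist())
b=blob(s,'red',(205,193),.052,33); print(b)
go(.508,-.152,.0577,-.095)"
```

```text
[[33, 38, 129], [18, 59, 129], [3, 162, 145], [2, 191, 147], [2, 192, 141], [2, 196, 148], [1, 197, 149], [1, 197, 149], [1, 198, 148], [2, 199, 149], [2, 196, 151], [2, 199, 149], [2, 197, 149], [2, 196, 151], [1, 193, 143], [1, 187, 117], [3, 147, 83], [10, 88, 125], [27, 38, 190], [26, 51, 119], [33, 38, 133], [39, 39, 136], [35, 42, 135], [38, 43, 136], [35, 37, 137], [37, 41, 138]]
(array([0.50879822, 0.29627985]), 171.43382263183594, 48.9793815612793, np.float64(-0.11842091997979054))
pos [ 0.5036 -0.1536  0.1788] tilt [ 0.003 -0.003 -1.   ] rz -0.010 shift cm x -0.42 y 0.20 z 12.11 op 0.521 F [-0.3  1.1 -1. ] q7 1.30
```

Request:
send_rows(
  motion=[
    {"x":-0.4,"y":0,"z":3,"rx":0,"ry":0,"rz":-0.008,"jaw":3},
    {"x":0,"y":0,"z":4,"rx":0,"ry":0,"rz":0,"jaw":3},
    {"x":0,"y":0,"z":3,"rx":0,"ry":0,"rz":0,"jaw":3},
    {"x":0,"y":0,"z":0,"rx":0,"ry":0,"rz":0,"jaw":3},
    {"x":0,"y":0,"z":0,"rx":0,"ry":0,"rz":0,"jaw":3},
  ],
)

```text
clock: 19.0
tool_pos: [0.5094, -0.1478, 0.0796]
eef_rot: [0.043, 0.999, 0.0, -0.001]
contact_force: [0.1, -0.6, -1.4]
opening: 0.519
finger_force: 25.0
```

```bash
python3 -c "
from h import *
snapshot('top');snapshot('top')
go(.508,-.152,.0577,-.095)"
```

```text
pos [ 0.5106 -0.1486  0.0809] tilt [-0.002  0.    -1.   ] rz 0.008 shift cm x 0.22 y -0.36 z 2.32 op 0.519 F [ 1.3 -0.2 -1. ] q7 1.22
```

Request:
send_rows(
  motion=[
    {"x":0.2,"y":-0.35,"z":1,"rx":0,"ry":0,"rz":0.008,"jaw":3},
    {"x":0,"y":0,"z":0.7,"rx":0,"ry":0,"rz":0,"jaw":3},
    {"x":0,"y":0,"z":0,"rx":0,"ry":0,"rz":0,"jaw":3},
    {"x":0,"y":0,"z":0,"rx":0,"ry":0,"rz":0,"jaw":3},
    {"x":0,"y":0,"z":0,"rx":0,"ry":0,"rz":0,"jaw":3},
  ],
)

```text
clock: 19.6
tool_pos: [0.5075, -0.1524, 0.0626]
eef_rot: [0.048, 0.999, 0.0, 0.0]
contact_force: [0.2, -0.5, -0.5]
opening: 0.517
finger_force: 25.0
```

```bash
python3 -c "
from h import *
go(.508,-.152,.0577,-.095)"
```

```text
pos [ 0.5075 -0.1524  0.0626] tilt [-0.  0. -1.] rz -0.001 shift cm x -0.05 y 0.04 z 0.49 op 0.517 F [ 0.2 -0.5 -0.5] q7 1.21
```

Request:
send_rows(
  motion=[
    {"x":0,"y":0,"z":0.3,"rx":0,"ry":0,"rz":0,"jaw":3},
    {"x":0,"y":0,"z":0.15,"rx":0,"ry":0,"rz":0,"jaw":3},
    {"x":0,"y":0,"z":0.04,"rx":0,"ry":0,"rz":0,"jaw":3},
    {"x":0,"y":0,"z":0,"rx":0,"ry":0,"rz":0,"jaw":3},
    {"x":0,"y":0,"z":0,"rx":0,"ry":0,"rz":0,"jaw":3},
  ],
)

```text
clock: 20.1
tool_pos: [0.5073, -0.1524, 0.0577]
eef_rot: [0.048, 0.999, 0.0, 0.0]
contact_force: [-0.8, 0.1, 0.3]
opening: 0.518
finger_force: 25.0
```

Request:
send_rows(
  motion=[
    {"x":0,"y":0,"z":0.04,"rx":0,"ry":0,"rz":0,"jaw":3},
    {"x":0,"y":0,"z":0,"rx":0,"ry":0,"rz":0,"jaw":3},
    {"x":0,"y":0,"z":0,"rx":0,"ry":0,"rz":0,"jaw":3},
    {"x":0,"y":0,"z":0,"rx":0,"ry":0,"rz":0,"jaw":3},
    {"x":0,"y":0,"z":0,"rx":0,"ry":0,"rz":0,"jaw":3},
  ],
)

```text
clock: 20.6
tool_pos: [0.5074, -0.1524, 0.0576]
eef_rot: [0.048, 0.999, -0.0, 0.0]
contact_force: [0.0, 0.5, 5.0]
opening: 0.52
finger_force: 25.0
```

Blue is touching the deck. I'll release, rise and go back.

Request:
send_rows(
  motion=[
    {"x":0,"y":0,"z":0,"rx":0,"ry":0,"rz":0,"jaw":5},
    {"x":0,"y":0,"z":0,"rx":0,"ry":0,"rz":0,"jaw":6},
    {"x":0,"y":0,"z":0,"rx":0,"ry":0,"rz":0,"jaw":7.5},
    {"x":0,"y":0,"z":0,"rx":0,"ry":0,"rz":0,"jaw":8.8},
    {"x":0,"y":0,"z":0,"rx":0,"ry":0,"rz":0,"jaw":8.8},
  ],
)

```text
clock: 21.1
tool_pos: [0.5073, -0.1524, 0.0571]
eef_rot: [0.048, 0.999, 0.0, -0.0]
contact_force: [0.6, 0.1, 0.3]
opening: 0.907
finger_force: 0.0
```

Request:
send_rows(
  motion=[
    {"x":0,"y":0,"z":-2,"rx":0,"ry":0,"rz":0,"jaw":8.8},
    {"x":0,"y":0,"z":-4,"rx":0,"ry":0,"rz":0,"jaw":8.8},
    {"x":0,"y":0,"z":-4,"rx":0,"ry":0,"rz":0,"jaw":8.8},
    {"x":0,"y":0,"z":-2,"rx":0,"ry":0,"rz":0.023,"jaw":8.8},
    {"x":0,"y":0,"z":0,"rx":0,"ry":0,"rz":0,"jaw":8.8},
  ],
)

```text
clock: 21.6
tool_pos: [0.5091, -0.1528, 0.18]
eef_rot: [0.06, 0.998, -0.0, 0.003]
contact_force: [0.8, 0.6, 0.6]
opening: 0.999
finger_force: 0.0
```

```bash
python3 -c "
from h import *
go(.509,.2975,.032,-.118)"
```

```text
pos [ 0.5091 -0.1528  0.18  ] tilt [-0.006 -0.    -1.   ] rz -0.002 shift cm x 5.31 y 44.71 z 14.80 op 0.999 F [0.8 0.6 0.6] q7 1.28
```

Request:
send_rows(
  motion=[
    {"x":0.5,"y":4.5,"z":0,"rx":0,"ry":0,"rz":0,"jaw":8.8},
    {"x":0.5,"y":4.5,"z":0,"rx":0,"ry":0,"rz":0,"jaw":8.8},
    {"x":0.5,"y":4.5,"z":0,"rx":0,"ry":0,"rz":0,"jaw":8.8},
    {"x":0.5,"y":4.5,"z":0,"rx":0,"ry":0,"rz":0,"jaw":8.8},
    {"x":0.5,"y":4.5,"z":0,"rx":0,"ry":0,"rz":0,"jaw":8.8},
  ],
)

```text
clock: 22.1
tool_pos: [0.5083, 0.0754, 0.1761]
eef_rot: [0.059, 0.998, -0.0, -0.001]
contact_force: [0.4, -0.3, 0.7]
opening: 0.996
finger_force: 0.0
```

Request:
send_rows(
  motion=[
    {"x":0.5,"y":4.5,"z":0,"rx":0,"ry":0,"rz":0,"jaw":8.8},
    {"x":0.5,"y":4.5,"z":0,"rx":0,"ry":0,"rz":0,"jaw":8.8},
    {"x":0.6,"y":4.5,"z":0,"rx":0,"ry":0,"rz":0,"jaw":8.8},
    {"x":0.6,"y":4.5,"z":0,"rx":0,"ry":0,"rz":0,"jaw":8.8},
    {"x":0.6,"y":4.2,"z":0,"rx":0,"ry":0,"rz":0,"jaw":8.8},
  ],
)

```text
clock: 22.6
tool_pos: [0.5068, 0.2996, 0.1759]
eef_rot: [0.059, 0.998, -0.001, -0.001]
contact_force: [0.6, -0.5, 0.4]
opening: 0.999
finger_force: 0.0
```

Request:
send_rows(
  motion=[
    {"x":0,"y":0,"z":2,"rx":0,"ry":0,"rz":0,"jaw":8.8},
    {"x":0,"y":0,"z":4,"rx":0,"ry":0,"rz":0,"jaw":8.8},
    {"x":0,"y":0,"z":3,"rx":0,"ry":0,"rz":0,"jaw":8.8},
    {"x":0,"y":0,"z":0,"rx":0,"ry":0,"rz":0,"jaw":8.8},
    {"x":0,"y":0,"z":0,"rx":0,"ry":0,"rz":0,"jaw":8.8},
  ],
)

```text
clock: 23.1
tool_pos: [0.5072, 0.2974, 0.0866]
eef_rot: [0.059, 0.998, -0.001, -0.001]
contact_force: [-0.3, -0.4, 0.6]
opening: 0.995
finger_force: 0.0
```

```bash
python3 -c "
from h import *
go(.509,.2975,.032,-.118)
s=snapshot('top')
cv2.imwrite('pics/f.png',cv2.resize(s['img'][150:240,280:380,::-1],None,fx=6,fy=6))
print(proj(s,[(.508-.0657,-.152+.0063,.078),(.508+.0657,-.152-.0063,.078)]))
go(.509,.2975,.032,-.118)"
```

```text
pos [0.5072 0.2974 0.0866] tilt [ 0.001 -0.001 -1.   ] rz -0.000 shift cm x -0.18 y 0.03 z 5.46 op 0.995 F [-0.3 -0.4  0.6] q7 0.56
[[338.146212   211.66577207]
 [341.28051716 172.21066396]]
pos [0.508  0.298  0.0877] tilt [-0.  0. -1.] rz -0.001 shift cm x -0.11 y -0.03 z 5.57 op 0.998 F [ 0.1 -0.2 -0.5] q7 0.56
```

View pics/f.png

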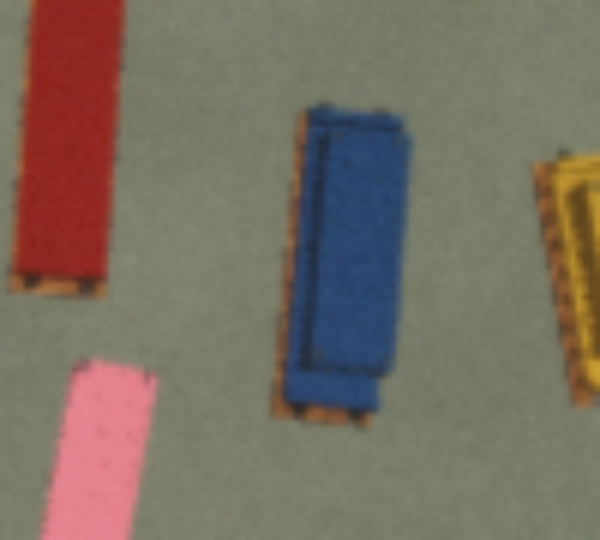

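Blue sits lengthways on its wagon. Its top runs from crop row 133 to 368, against 136 to 373 predicted, so it is centred within about 2 mm. Next is red.

Request:
send_rows(
  motion=[
    {"x":-0.1,"y":0,"z":3,"rx":0,"ry":0,"rz":0,"jaw":8.8},
    {"x":0,"y":0,"z":2,"rx":0,"ry":0,"rz":0,"jaw":8.8},
    {"x":0,"y":0,"z":0.5,"rx":0,"ry":0,"rz":0,"jaw":8.8},
    {"x":0,"y":0,"z":0,"rx":0,"ry":0,"rz":0,"jaw":8.8},
    {"x":0,"y":0,"z":0,"rx":0,"ry":0,"rz":0,"jaw":7},
  ],
)

```text
clock: 23.65
tool_pos: [0.5096, 0.2982, 0.0338]
eef_rot: [0.059, 0.998, 0.001, 0.001]
contact_force: [-0.1, -0.7, -0.1]
opening: 0.932
finger_force: 0.0
```

Request:
send_rows(
  motion=[
    {"x":0,"y":0,"z":0,"rx":0,"ry":0,"rz":0,"jaw":6},
    {"x":0,"y":0,"z":0,"rx":0,"ry":0,"rz":0,"jaw":5.4},
    {"x":0,"y":0,"z":0,"rx":0,"ry":0,"rz":0,"jaw":5},
    {"x":0,"y":0,"z":0,"rx":0,"ry":0,"rz":0,"jaw":4.7},
    {"x":0,"y":0,"z":0,"rx":0,"ry":0,"rz":0,"jaw":4.4},
  ],
)

```text
clock: 24.15
tool_pos: [0.5089, 0.2982, 0.0325]
eef_rot: [0.059, 0.998, 0.001, 0.0]
contact_force: [0.2, 1.4, 0.9]
opening: 0.524
finger_force: 25.0
```

Request:
send_rows(
  motion=[
    {"x":0,"y":0,"z":0,"rx":0,"ry":0,"rz":0,"jaw":3.5},
    {"x":0,"y":0,"z":0,"rx":0,"ry":0,"rz":0,"jaw":3},
    {"x":0,"y":0,"z":0,"rx":0,"ry":0,"rz":0,"jaw":3},
    {"x":0,"y":0,"z":0,"rx":0,"ry":0,"rz":0,"jaw":3},
    {"x":0,"y":0,"z":0,"rx":0,"ry":0,"rz":0,"jaw":3},
  ],
)

```text
clock: 24.65
tool_pos: [0.5089, 0.2982, 0.0325]
eef_rot: [0.059, 0.998, 0.001, 0.0]
contact_force: [-0.2, 1.7, 3.7]
opening: 0.517
finger_force: 25.0
```

```bash
python3 -c "
from h import *
go(.5975,.0015,.16,-.065)"
```

```text
pos [0.5089 0.2982 0.0325] tilt [-0.     0.001 -1.   ] rz -0.053 shift cm x -10.77 y -29.04 z -12.75 op 0.517 F [-0.2  1.7  3.7] q7 0.54
```

Request:
send_rows(
  motion=[
    {"x":0,"y":0,"z":-1.5,"rx":0,"ry":0,"rz":0,"jaw":3},
    {"x":0,"y":0,"z":-4,"rx":0,"ry":0,"rz":0,"jaw":3},
    {"x":0,"y":0,"z":-4,"rx":0,"ry":0,"rz":-0.053,"jaw":3},
    {"x":0,"y":0,"z":-4,"rx":0,"ry":0,"rz":0,"jaw":3},
    {"x":-1.5,"y":-4,"z":0,"rx":0,"ry":0,"rz":0,"jaw":3},
  ],
)

```text
clock: 25.15
tool_pos: [0.5212, 0.2653, 0.1733]
eef_rot: [0.028, 1.0, 0.006, 0.004]
contact_force: [2.0, 1.7, -1.6]
opening: 0.52
finger_force: 25.0
```

Request:
send_rows(
  motion=[
    {"x":-1.5,"y":-4.1,"z":0,"rx":0,"ry":0,"rz":0,"jaw":3},
    {"x":-1.5,"y":-4.1,"z":0,"rx":0,"ry":0,"rz":0,"jaw":3},
    {"x":-1.5,"y":-4.1,"z":0,"rx":0,"ry":0,"rz":0,"jaw":3},
    {"x":-1.5,"y":-4.1,"z":0,"rx":0,"ry":0,"rz":0,"jaw":3},
    {"x":-1.5,"y":-4.1,"z":0,"rx":0,"ry":0,"rz":0,"jaw":3},
  ],
)

```text
clock: 25.65
tool_pos: [0.5815, 0.0443, 0.1674]
eef_rot: [0.033, 0.999, -0.001, -0.001]
contact_force: [0.7, 0.4, -1.5]
opening: 0.52
finger_force: 25.0
```

Request:
send_rows(
  motion=[
    {"x":-1.5,"y":-4.2,"z":0,"rx":0,"ry":0,"rz":0,"jaw":3},
    {"x":0,"y":0,"z":0,"rx":0,"ry":0,"rz":0,"jaw":3},
    {"x":0,"y":0,"z":0,"rx":0,"ry":0,"rz":0,"jaw":3},
    {"x":0,"y":0,"z":0,"rx":0,"ry":0,"rz":0,"jaw":3},
    {"x":0,"y":0,"z":0,"rx":0,"ry":0,"rz":0,"jaw":3},
  ],
)

```text
clock: 26.15
tool_pos: [0.5939, 0.0062, 0.1673]
eef_rot: [0.031, 1.0, 0.0, -0.0]
contact_force: [0.5, 0.5, -1.7]
opening: 0.517
finger_force: 25.0
```

```bash
python3 -c "
from h import *
go(.5975,.0015,.0585,-.065)
t=snapshot('scene');cv2.imwrite('pics/g.png',cv2.resize(t['img'][140:340,170:390,::-1],None,fx=3,fy=3))"
```

```text
pos [0.5939 0.0062 0.1673] tilt [ 0.001  0.001 -1.   ] rz 0.002 shift cm x -0.39 y -0.44 z 10.88 op 0.517 F [ 0.5  0.5 -1.7] q7 1.10
```

View pics/g.png

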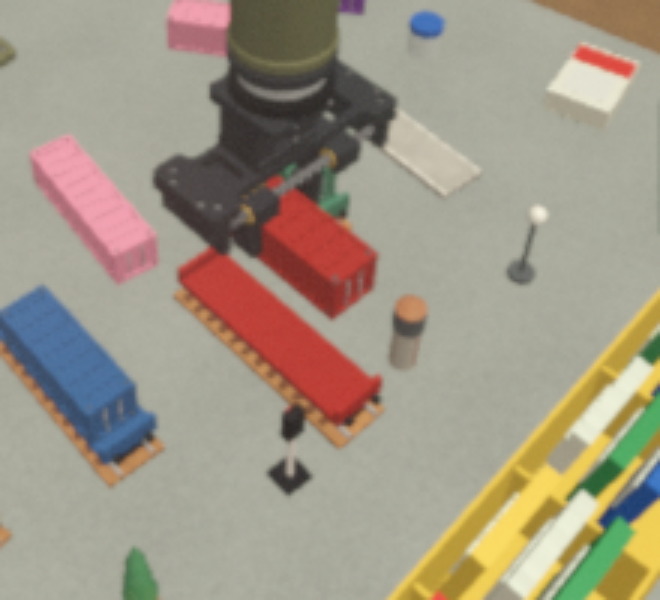

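The red container is held level above its wagon, with the signal standing at (290,450) in the crop and clear of it. I'll lower it.

Request:
send_rows(
  motion=[
    {"x":-0.4,"y":-0.44,"z":1,"rx":0,"ry":0,"rz":0,"jaw":3},
    {"x":0,"y":0,"z":3,"rx":0,"ry":0,"rz":0,"jaw":3},
    {"x":0,"y":0,"z":3,"rx":0,"ry":0,"rz":0,"jaw":3},
    {"x":0,"y":0,"z":2,"rx":0,"ry":0,"rz":0,"jaw":3},
    {"x":0,"y":0,"z":0,"rx":0,"ry":0,"rz":0,"jaw":3},
  ],
)

```text
clock: 26.7
tool_pos: [0.596, -0.0003, 0.0739]
eef_rot: [0.032, 0.999, -0.0, -0.003]
contact_force: [-0.2, 0.5, -2.1]
opening: 0.524
finger_force: 25.0
```

```bash
python3 -c "
from h import *
[snapshot('top') for i in range(4)]
go(.5975,.0015,.0585,-.065)"
```

```text
pos [ 5.993e-01 -1.000e-04  7.820e-02] tilt [-0.002  0.    -1.   ] rz -0.001 shift cm x 0.19 y 0.15 z 1.97 op 0.519 F [-0.3  0.1 -1.8] q7 1.05
```

Request:
send_rows(
  motion=[
    {"x":0.15,"y":0.15,"z":1,"rx":0,"ry":0,"rz":0,"jaw":3},
    {"x":0,"y":0,"z":0.5,"rx":0,"ry":0,"rz":0,"jaw":3},
    {"x":0,"y":0,"z":0,"rx":0,"ry":0,"rz":0,"jaw":3},
    {"x":0,"y":0,"z":0,"rx":0,"ry":0,"rz":0,"jaw":3},
    {"x":0,"y":0,"z":0,"rx":0,"ry":0,"rz":0,"jaw":3},
  ],
)

```text
clock: 27.4
tool_pos: [0.5971, 0.0013, 0.0624]
eef_rot: [0.033, 0.999, 0.0, 0.0]
contact_force: [0.3, -0.0, -2.3]
opening: 0.52
finger_force: 25.0
```

```bash
python3 -c "
from h import *
go(.5975,.0015,.0585,-.065)"
```

```text
pos [0.5971 0.0013 0.0624] tilt [-0.  0. -1.] rz -0.001 shift cm x -0.04 y 0.03 z 0.39 op 0.520 F [ 0.3 -0.  -2.3] q7 1.04
```

Request:
send_rows(
  motion=[
    {"x":0,"y":0,"z":0.25,"rx":0,"ry":0,"rz":0,"jaw":3},
    {"x":0,"y":0,"z":0.1,"rx":0,"ry":0,"rz":0,"jaw":3},
    {"x":0,"y":0,"z":0.04,"rx":0,"ry":0,"rz":0,"jaw":3},
    {"x":0,"y":0,"z":0,"rx":0,"ry":0,"rz":0,"jaw":3},
    {"x":0,"y":0,"z":0,"rx":0,"ry":0,"rz":0,"jaw":3},
  ],
)

```text
clock: 27.9
tool_pos: [0.5969, 0.0012, 0.0585]
eef_rot: [0.033, 0.999, 0.0, 0.0]
contact_force: [-1.4, -1.3, 2.5]
opening: 0.523
finger_force: 25.0
```

Request:
send_rows(
  motion=[
    {"x":0,"y":0,"z":0.03,"rx":0,"ry":0,"rz":0,"jaw":3},
    {"x":0,"y":0,"z":0,"rx":0,"ry":0,"rz":0,"jaw":3},
    {"x":0,"y":0,"z":0,"rx":0,"ry":0,"rz":0,"jaw":3},
    {"x":0,"y":0,"z":0,"rx":0,"ry":0,"rz":0,"jaw":3},
    {"x":0,"y":0,"z":0,"rx":0,"ry":0,"rz":0,"jaw":3},
  ],
)

```text
clock: 28.4
tool_pos: [0.5969, 0.0012, 0.0585]
eef_rot: [0.033, 0.999, -0.0, 0.0]
contact_force: [-2.4, -0.9, 5.3]
opening: 0.521
finger_force: 25.0
```

Red is touching the deck. I'll release, raise and back the arm off to the robot's left.

Request:
send_rows(
  motion=[
    {"x":0,"y":0,"z":0,"rx":0,"ry":0,"rz":0,"jaw":5},
    {"x":0,"y":0,"z":0,"rx":0,"ry":0,"rz":0,"jaw":6},
    {"x":0,"y":0,"z":0,"rx":0,"ry":0,"rz":0,"jaw":7.5},
    {"x":0,"y":0,"z":0,"rx":0,"ry":0,"rz":0,"jaw":8.8},
    {"x":0,"y":0,"z":0,"rx":0,"ry":0,"rz":0,"jaw":8.8},
  ],
)

```text
clock: 28.9
tool_pos: [0.5969, 0.0013, 0.0579]
eef_rot: [0.033, 0.999, 0.0, -0.0]
contact_force: [-0.4, -0.6, 0.5]
opening: 0.904
finger_force: 0.0
```

Request:
send_rows(
  motion=[
    {"x":0,"y":0,"z":-2,"rx":0,"ry":0,"rz":0,"jaw":8.8},
    {"x":0,"y":0,"z":-4,"rx":0,"ry":0,"rz":0,"jaw":8.8},
    {"x":0,"y":0,"z":-4,"rx":0,"ry":0,"rz":0,"jaw":8.8},
    {"x":0,"y":0,"z":-4,"rx":0,"ry":0,"rz":0,"jaw":8.8},
    {"x":1,"y":4,"z":0,"rx":0,"ry":0,"rz":0,"jaw":8.8},
  ],
)

```text
clock: 29.4
tool_pos: [0.5941, 0.0349, 0.203]
eef_rot: [0.039, 0.999, -0.002, 0.006]
contact_force: [1.2, 0.1, -0.5]
opening: 1.003
finger_force: 0.0
```

Request:
send_rows(
  motion=[
    {"x":1,"y":4.5,"z":0,"rx":0,"ry":0,"rz":0,"jaw":8.8},
    {"x":1,"y":4.5,"z":0,"rx":0,"ry":0,"rz":0,"jaw":8.8},
    {"x":1,"y":4.5,"z":0,"rx":0,"ry":0,"rz":0,"jaw":8.8},
    {"x":1,"y":4.5,"z":0,"rx":0,"ry":0,"rz":0,"jaw":8.8},
    {"x":1,"y":4.5,"z":0,"rx":0,"ry":0,"rz":0,"jaw":8.8},
  ],
)

```text
clock: 29.9
tool_pos: [0.5539, 0.2714, 0.198]
eef_rot: [0.033, 0.999, -0.0, 0.0]
contact_force: [1.7, 0.0, 0.3]
opening: 1.0
finger_force: 0.0
```

Request:
send_rows(
  motion=[
    {"x":1,"y":4,"z":0,"rx":0,"ry":0,"rz":0,"jaw":8.8},
    {"x":0,"y":0,"z":0,"rx":0,"ry":0,"rz":0,"jaw":8.8},
    {"x":0,"y":0,"z":0,"rx":0,"ry":0,"rz":0,"jaw":8.8},
    {"x":0,"y":0,"z":0,"rx":0,"ry":0,"rz":0,"jaw":8.8},
    {"x":0,"y":0,"z":0,"rx":0,"ry":0,"rz":0,"jaw":8.8},
  ],
)

```text
clock: 30.4
tool_pos: [0.5479, 0.308, 0.1979]
eef_rot: [0.034, 0.999, -0.001, 0.0]
contact_force: [-0.0, -0.4, -1.1]
opening: 0.998
finger_force: 0.0
```

```bash
python3 -c "
from h import *
go(.5,.3,.2,-.1)
s=snapshot('top');t=snapshot('scene')
cv2.imwrite('pics/i.png',cv2.resize(s['img'][125:225,235:405,::-1],None,fx=4.5,fy=4.5))
cv2.imwrite('pics/j.png',cv2.resize(t['img'][170:360,100:340,::-1],None,fx=3,fy=3))
print((proj(s,[(.5975-.0838,.0015+.0054,.078),(.5975+.0838,.0015-.0054,.078)])-[235,125])*4.5)"
```

```text
pos [0.5479 0.308  0.1979] tilt [-0.    -0.001 -1.   ] rz 0.031 shift cm x 4.68 y -1.28 z -0.21 op 0.998 F [-0.  -0.4 -1.1] q7 0.67
[[253.70294987 291.30480125]
 [268.21670988  70.11432655]]
```

View pics/i.png

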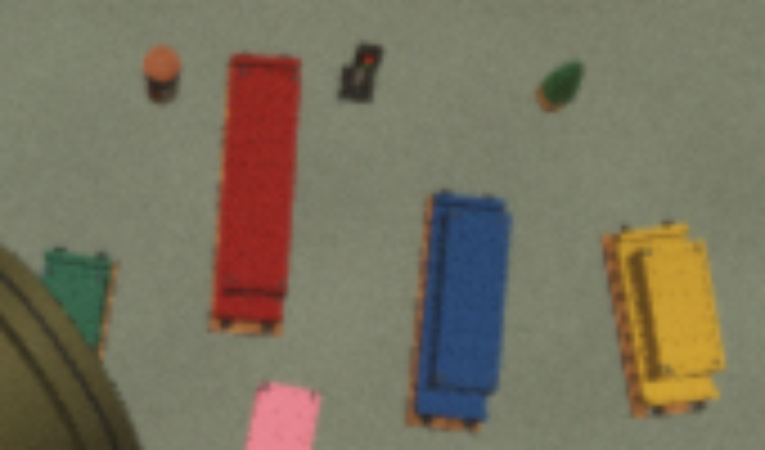

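View pics/j.png

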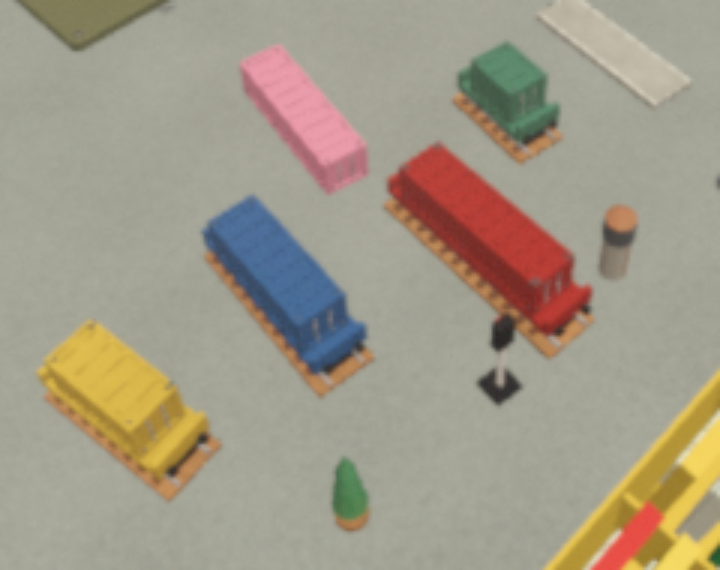

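All four containers lie flat and lengthways between the end boards of their own wagons. Red's near top edge is at row 290 against 291 predicted, and the tree and signal are standing untouched. I'm handing in.

```bash
python3 -c "
from plant import *
print(finish_job())"
```

```text
the job is handed in; nothing more can be done
None
```

All four containers are on the wagons of their own colour, lying flat, lengthways and centred to within about 3 mm by my camera measurements. The tree and signal are untouched, and I handed the job in at about 30 s on the robot's clock.

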